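# Mark a batch of guide rods on the treadle press under the swivel sign

### The job

Mark this batch of guide rods: turn the swivel sign right round from its green face to its red one before you work the press, drop every rod from the wooden carrier into a socket of the press, right down to the bottom, and with all of them in press the treadle down to its stop, hold it there for a moment and let it up. Then put all the rods into the blue tub, and only after that turn the sign back to green. Leave the other things on the bench where they are.

Things in the scene. Friction and masses are not known exactly. Their poses are not given: they have to be found in the camera images.
- sign (a joint): angle of the two-sided swivel sign about its vertical spindle: 0 = green face to the front of its stand (the stand's -x), pi = turned half a turn, red face to the front; a stop at each end, so it turns from 0 to pi counter-clockwise seen from above and back clockwise. Light friction (about 0.03 N m), it stays where it is left
- sign_stand: fixed round stand of the sign: dark base 110 mm across, spindle 12 mm thick up to a brass ball at 215 mm. Origin on the spindle axis at table level; its front is -x, z up. The sign is a plate 130 mm wide (65 mm either side of the spindle), 5 mm thick, from 110 to 190 mm above the table, clear all round; one face green with two white rings, the other red with two white bars. At angle 0 it lies along the stand's y axis
- sign_plate (a point): point on the top edge of the sign plate, 190 mm above the table and 45 mm out from the spindle, on the half that lies at the stand's +y at angle 0 (the half that comes round past the front when the sign is turned to red)
- press: fixed bench marking press, grey, 275 x 200 mm, 108 mm high. Origin under its middle socket at table level; -x is its front (treadle side), z up. A grey block with three upright blind sockets in a row along y (60 mm apart), top at 70 mm; behind it (x = 24 to 45 mm) a bar of scribers at 81 to 97 mm, which the treadle drives forward onto the rods, and behind that a housing (x = 45 to 81 mm) up to 108 mm
- treadle (a joint): treadle of the press, angle in rad: 0 = up (at rest), 0.28 = down on its stop. Spring loaded: about 6 N at the pad to start it, 12 N to hold it on its stop; it comes up by itself
- treadle_pad (a point): middle of the top of the ribbed black rubber treadle pad, 74 mm wide; about 70 mm above the table when up and about 41 mm when down. It lies about 100 mm in front (press -x) of the treadle's hinge, which lies along the press's y, and moves down and slightly forwards as it is pressed; the pad reaches 35 mm before and behind this point
- socket_0 (a point): centre of the mouth of press socket 0 (y = -60 mm), 70 mm above the table: hole 24 mm across with a 3 mm chamfer, 50 mm deep to a flat floor
- socket_1 (a point): centre of the mouth of press socket 1 (y = 0 mm), 70 mm above the table: hole 24 mm across with a 3 mm chamfer, 50 mm deep to a flat floor
- socket_2 (a point): centre of the mouth of press socket 2 (y = 60 mm), 70 mm above the table: hole 24 mm across with a 3 mm chamfer, 50 mm deep to a flat floor
- carrier: loose block of light wood, 65 x 175 x 55 mm, that stands on the table with three upright holes in a row along its y (55 mm apart, 24 mm across, 45 mm deep) in which the rods stand. Origin: centre of its underside
- rod_a: steel guide rod, 20 mm thick, 140 mm long, 0.3 kg, chamfered foot, dark oil grooves near its top; stands upright at first in carrier hole y = -55 mm, foot 10 mm above the table. Origin: centre of its foot; z runs along it to its top. May be absent (None)
- rod_a_mid (a point): middle of rod_a
- rod_b: steel guide rod, 20 mm thick, 140 mm long, 0.3 kg, chamfered foot, dark oil grooves near its top; stands upright at first in carrier hole y = 0 mm, foot 10 mm above the table. Origin: centre of its foot; z runs along it to its top. May be absent (None)
- rod_b_mid (a point): middle of rod_b
- rod_c: steel guide rod, 20 mm thick, 140 mm long, 0.3 kg, chamfered foot, dark oil grooves near its top; stands upright at first in carrier hole y = 55 mm, foot 10 mm above the table. Origin: centre of its foot; z runs along it to its top. May be absent (None)
- rod_c_mid (a point): middle of rod_c
- tub: loose open blue plastic tub for marked rods, 124 x 124 x 80 mm, walls and floor 4 mm. Origin: centre of its underside
- jar_1: bystander: clear jar with an orange lid, 78 mm across, 95 mm high; origin in the middle of its underside
- tape_measure: bystander: yellow tape measure, 40 x 78 x 62 mm; origin in the middle of its underside
- sanding_block: bystander: dark red sanding block, 60 x 110 x 32 mm; origin in the middle of its underside
- cold_chisel: bystander: cold chisel, 158 mm long, lying; origin in the middle of its underside

How it is judged (in metres and radians):
On the way, in this order (a step that is already met when the one before it is completed fails the run):
1. the sign shows red to the front, turned fully round (within 10 degrees) (value of joint sign above 2.97 rad), for 0.2 s.
2. with the sign at red, every rod stands in a press socket, at the bottom (foot within 4 mm of the floor) (((horizontal distance between rod_a and socket_0 below 0.005 m and z of rod_a in the frame of press below 0.024 m) or (horizontal distance between rod_a and socket_1 below 0.005 m and z of rod_a in the frame of press below 0.024 m) or (horizontal distance between rod_a and socket_2 below 0.005 m and z of rod_a in the frame of press below 0.024 m)) and ((horizontal distance between rod_b and socket_0 below 0.005 m and z of rod_b in the frame of press below 0.024 m) or (horizontal distance between rod_b and socket_1 below 0.005 m and z of rod_b in the frame of press below 0.024 m) or (horizontal distance between rod_b and socket_2 below 0.005 m and z of rod_b in the frame of press below 0.024 m)) and ((horizontal distance between rod_c and socket_0 below 0.005 m and z of rod_c in the frame of press below 0.024 m) or (horizontal distance between rod_c and socket_1 below 0.005 m and z of rod_c in the frame of press below 0.024 m) or (horizontal distance between rod_c and socket_2 below 0.005 m and z of rod_c in the frame of press below 0.024 m)) and value of joint sign above 2.97 rad), for 0.2 s.
3. with every rod in its socket and the sign at red, the treadle is held down at its stop (0.25 rad or more) for 0.2 s (all of step 2 and value of joint treadle above 0.25 rad), for 0.2 s.
4. the treadle is up again and every rod is in the tub while the sign still shows red (x of rod_a_mid in the frame of tub between -0.06 and 0.06 m and y of rod_a_mid in the frame of tub between -0.06 and 0.06 m and z of each of rod_a_mid, rod_b_mid, rod_c_mid in the frame of tub below 0.085 m and x of rod_b_mid in the frame of tub between -0.06 and 0.06 m and y of rod_b_mid in the frame of tub between -0.06 and 0.06 m and x of rod_c_mid in the frame of tub between -0.06 and 0.06 m and y of rod_c_mid in the frame of tub between -0.06 and 0.06 m and value of joint sign above 2.97 rad and value of joint treadle below 0.05 rad), for 0.2 s.
At the end, for the whole second after the job is handed in: the sign is back at green (within 10 degrees), every rod lies or stands inside the tub at rest (its middle within the walls and below 85 mm above the tub's underside), the tub stands level, the treadle is up (x of rod_a_mid in the frame of tub between -0.06 and 0.06 m and y of rod_a_mid in the frame of tub between -0.06 and 0.06 m and z of each of rod_a_mid, rod_b_mid, rod_c_mid in the frame of tub below 0.085 m and x of rod_b_mid in the frame of tub between -0.06 and 0.06 m and y of rod_b_mid in the frame of tub between -0.06 and 0.06 m and x of rod_c_mid in the frame of tub between -0.06 and 0.06 m and y of rod_c_mid in the frame of tub between -0.06 and 0.06 m and linear speed of each of rod_a, rod_b, rod_c below 0.02 m/s and value of joint sign below 0.17 rad and value of joint treadle below 0.05 rad and angle between tub's own z axis and vertical below 0.1 rad); the robot touches nothing.
It fails at once if the treadle is worked (more than half way down) while the sign is not at red (value of joint treadle above 0.14 rad and value of joint sign below 2.9 rad).
It fails at once if a bystander (jar, tape measure, sanding block, cold chisel) is moved by more than 30 mm (distance of any of jar_1, tape_measure, sanding_block, cold_chisel from where it was at the start of the episode above 0.03 m).
Of rod_a, rod_b, rod_c only 2 to 3 are there at a start; the rules pass over those that are not, and their reading is None.
At some moment in a run one of carrier, tub may be knocked a few centimetres aside while the robot is not near it.
It also fails if it takes over 210 s, if anything falls off the work surface, if the arm or the gripper's body presses on something with over 40 N, if the wrist force passes 120 N, or if a joint passes its speed limit or range.

### The arm

A 7-joint arm with a two-finger parallel gripper is mounted at the origin on a cart in front of the work surface, level with it; the furniture and walls round the work are solid. World frame = base frame: x ahead of the robot, y to its left, z up, the work surface at z = 0. Lengths are in mm, angles in rad, forces in N, time in s.
With the tool pointing down it reaches from about 425 to 875 mm from the base axis. Payload 8.4 kg.
Tool frame: the origin (TCP) lies on the centre line of the jaws, within the pads' length; the fingertips stand 14 mm ahead of it and the grasp point (between the pads) lies 5 mm behind it (r.finger_overhang is the distance from the TCP to the fingertips, in mm); z points along the fingers, y is the direction in which the jaws open and shut (so a half turn about z gives the same grasp; the last joint's range is limited). The gripper opens to 87 mm and grips with 3 to 60 N. Pads are 19 mm wide; open, the fingers measure 117 mm over their backs; the gripper's body (75 mm by 190 mm) begins 51 mm behind the grasp point.
Start: joints at [-1.206, 0.333, 0.04, 1.465, -0.013, 1.343, -0.059], TCP at [290.774, 581.304, 236.546] pointing down, gripper open.
Joint ranges: [-2.58, 2.58], [-0.38, 2.09], [-1.3, 1.39], [0.25, 2.4], [-1.5, 4.64], [0.08, 2.09], [-2.65, 2.65]. Speed limits (rad/s): [2.22, 2.22, 2.79, 2.79, 3.14, 3.14, 3.14].

### API

Orientations are given as a rotation vector (axis times angle).
In Python, from plant import r gives the robot as it stands.
- The arm moves only by the tool play_rows, never from a script. Its argument "commands" is a list that holds one entry, the list of rows, each a list of 7 numbers: the turn, a rotation vector about the tool's x, y, z in rad, then the shift along the tool's x, y, z in mm, then the closure, from 0 (fully open) to 1 (shut). In form: [[[rx, ry, rz, x, y, z, jaw], ...]]. A call has 1 to 20 rows; each row shifts and turns the commanded pose from where the row before left it, along the tool's axes as they then stand; what a row does not reach is not made up. A row lasts 1/8 s, in which the tool goes at most 62.5 mm and 10.7 degrees, less where a joint would pass 70% of its speed; a pose out of reach is approached as far as the arm can. A call is refused whole if a number of a shift passes 62.5 or a number of a turn 0.188, either way. A call with a gripper value outside its range is refused whole. The fingers move at their own pace and stop on an object; the grip force is fixed at half the most. Time passes only in rows, so rows that do not move let the fingers close. It gives the time, the measured TCP pose, the force and the opening at its end, in the units of the state.
- r.read_state(): the state, without advancing time (a new reading comes with each control period).
- r.get_image(name): name is "side" or "top"; returns a dict with "color" (400x640x3 uint8, blue, green, red), "K" (3x3 intrinsics, pixels), "camera_from_world" (4x4, takes a point from world to camera coordinates). Camera axes: x right, y down, z forward; pixel columns grow to the right and rows downward; lengths in mm; the calibration is good to about 2 mm. A picture is of the moment at which its call begins. There is no depth.
- r.finish_job(): hands the job in, once; it reports no verdict.
The state is a dict: "time": time; "joints": joint angles; "dq": joint speeds; "joint_torque": joint torques, N m; "tcp_pos": TCP position; "tool_rot": TCP orientation; "force": force on the tool from outside, world axes, zero at the start; "moment": the same for the moment, N m; "gripper_width": finger opening in mm.
Only numpy, scipy, OpenCV 4.12 (cv2) and the standard library are available. Lean on these libraries where they do the work, as an engineer would, in place of code of your own. Each camera call takes 0.05 s, during which the arm holds its last target. There are 200 camera calls.

## Working session

There is one attempt and no reset: what is moved stays moved. The work goes in short steps, Python scripts to look and compute and a tool call to move; the robot and the scene stay as the last step left them, time stands still between calls to the robot, and variables do not carry over. Pictures are saved under pics/ and viewed, about 12 in all and at most 16, crops included, and the job is handed in when it is done.

Besides the shell and the picture viewer there is one more tool, called after "Request:" as a command line: name --argument value ..., lists and objects as JSON in quotes. play_rows: Moves the arm, as the interface text tells. Its arguments: {"type":"object","properties":{"commands":{"type":"array"}},"required":["commands"]}

```bash
ls; mkdir -p pics
python3 - <<'E'
from plant import r
import cv2
print(r.read_state())
for n in("top","side"):
    d=r.get_image(n);cv2.imwrite(f"pics/{n}0.png",d["color"]);print(d["K"],d["camera_from_world"])
E
```

```text
pics
{'time': 0.0, 'joints': array([-1.20620924,  0.33388172,  0.03986187,  1.46625169, -0.0133929 ,
        1.34331172, -0.05851258]), 'dq': array([-0.00181637,  0.00049764, -0.00033898,  0.00018063, -0.00203182,
        0.00162178, -0.00163943]), 'joint_torque': array([-9.51034281e-05, -6.56369448e+01,  1.33539174e+00, -4.03789866e+01,
       -5.96966338e-02,  4.54038265e-02,  1.97026020e-04]), 'tcp_pos': array([290.59232201, 580.93106378, 235.68755111]), 'tool_rot': array([-7.21969559e-01, -3.05724460e+00,  2.45931606e-03]), 'force': array([ 0.34088983, -0.04077538,  0.0941781 ]), 'moment': array([-0.01878701,  0.00518501,  0.03685244]), 'gripper_width': 86.9869732835967}
[[433.74752198   0.         313.3653639 ]
 [  0.         433.74752198 206.08974461]
 [  0.           0.           1.        ]] [[-2.32277632e-02 -9.99699873e-01 -7.78690760e-03  6.42529262e+01]
 [-9.85686714e-01  2.42017380e-02 -1.66841175e-01  5.91272814e+02]
 [ 1.66979558e-01  3.80010405e-03 -9.85953035e-01  1.65631182e+03]
 [ 0.00000000e+00  0.00000000e+00  0.00000000e+00  1.00000000e+00]]
[[503.24524712   0.         316.34283827]
 [  0.         503.24524712 204.84859605]
 [  0.           0.           1.        ]] [[ 9.99695796e-01  1.39261213e-02  2.03563078e-02 -6.07680833e+02]
 [ 2.43293198e-02 -4.21281657e-01 -9.06603469e-01  1.35864055e+02]
 [-4.04973081e-03  9.06822931e-01 -4.21492315e-01  1.75921341e+03]
 [ 0.00000000e+00  0.00000000e+00  0.00000000e+00  1.00000000e+00]]
```

View pics/top0.png

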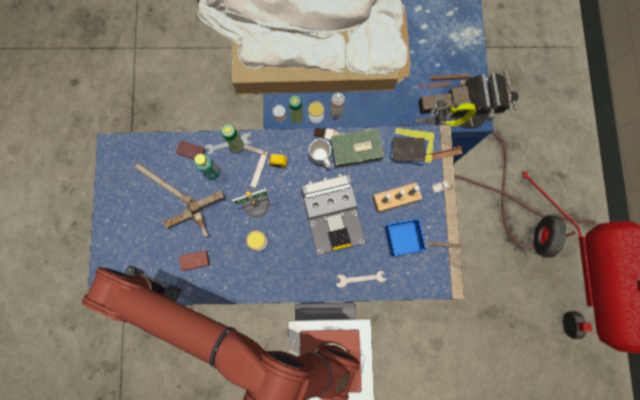

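View pics/side0.png

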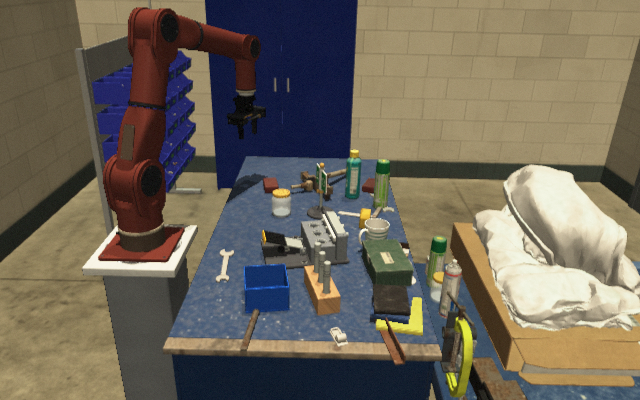

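The top view shows the press near (330,200), the carrier at (398,197), the tub at (406,238) and the sign at (252,200). The side view shows the same things, with the rods at (322,270). Next I'll zoom in.

Run:
```python
import cv2
a=cv2.imread("pics/top0.png")[165:265,225:435];cv2.imwrite("pics/top0z.png",cv2.resize(a,(798,380),interpolation=cv2.INTER_CUBIC))
a=cv2.imread("pics/side0.png")[155:320,230:390];cv2.imwrite("pics/side0z.png",cv2.resize(a,(576,594),interpolation=cv2.INTER_CUBIC))
```

```text
(no output)
```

View pics/top0z.png

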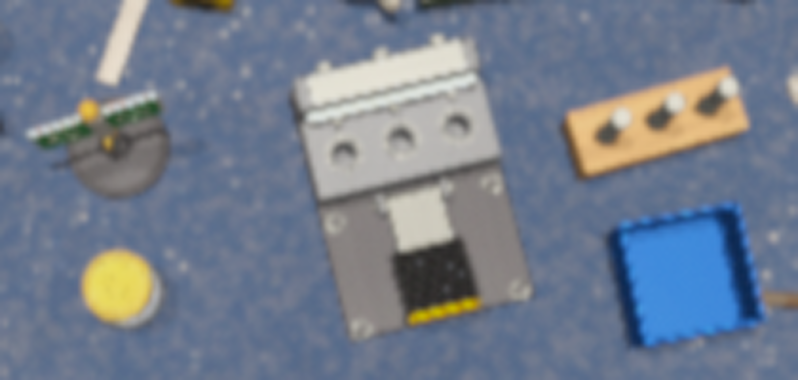

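View pics/side0z.png

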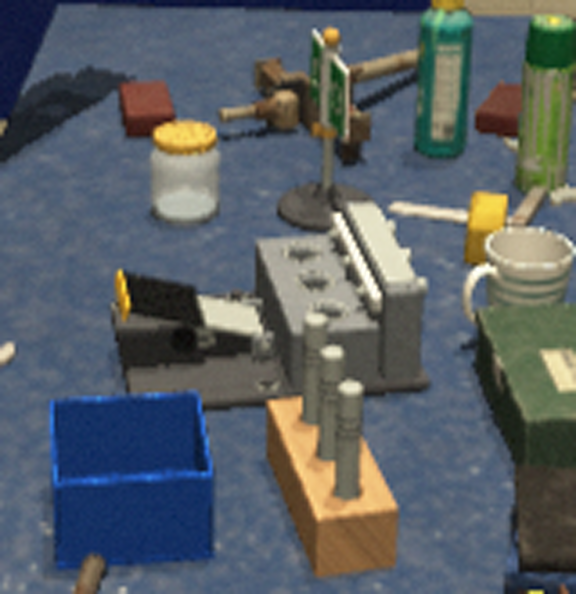

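```bash
cat > h.py <<'E'
import numpy as np, cv2
from plant import r
Z={"top":(225,165,3.8),"side":(230,155,3.6)}
_c={}
def cam(n):
    if n not in _c:
        d=r.get_image(n); _c[n]=(d["K"],d["camera_from_world"],d["color"])
    return _c[n]
def unz(n,p): x0,y0,s=Z[n]; return np.array([(p[0]+.5)/s-.5+x0,(p[1]+.5)/s-.5+y0])
def proj(n,X):
    K,T,_=cam(n); q=K@(T[:3,:3]@np.asarray(X,float)+T[:3,3]); return q[:2]/q[2]
def tri(pt,ps):
    P=[cam(n)[0]@cam(n)[1][:3] for n in("top","side")]
    X=cv2.triangulatePoints(P[0],P[1],np.float64(pt),np.float64(ps)); X=(X[:3]/X[3]).ravel(); return X
def at(n,p,z):
    K,T,_=cam(n); d=T[:3,:3].T@np.linalg.inv(K)@[p[0],p[1],1]; c=-T[:3,:3].T@T[:3,3]; return c+d*(z-c[2])/d[2]
E
python3 - <<'E'
from h import *
np.set_printoptions(precision=1,suppress=True)
D={"s0":((344,152),(302,253),70),"s1":((401,139),(316,281),70),"s2":((457,125),(332,310),70),
"r1":((620,119),(316,318),150),"r2":((672,103),(331,352),150),"r3":((730,86),(350,387),150),
"t1":((612,228),(52,402),80),"t2":((738,205),(200,395),80),"t3":((765,322),(212,475),80),"t4":((640,348),(55,480),80),
"ball":((88,109),(331,36),215),"pad":((435,278),(160,292),70)}
for k,(a,b,z) in D.items():
    a=unz("top",a);b=unz("side",b);X=tri(a,b);print(k,X,"top@z",at("top",a,z)[:2],"side@z",at("side",b,z)[:2])
E
```

```text
s0 [595.6  43.   68.1] top@z [594.8  42.9] side@z [596.   39.4]
s1 [609.  -15.7  68.6] top@z [606.9 -15.8] side@z [610.3 -17.7]
s2 [623.4 -73.4  69.6] top@z [620.1 -73.6] side@z [625.7 -73.2]
r1 [ 609.7 -227.5  147.3] top@z [ 607.1 -227.1] side@z [ 611.2 -231.7]
r2 [ 623.3 -279.5  146. ] top@z [ 621.7 -278.7] side@z [ 623.7 -286. ]
r3 [ 638.1 -336.6  148.9] top@z [ 637.3 -336.4] side@z [ 638.5 -338.2]
t1 [ 448.8 -246.6   83.1] top@z [ 508.7 -225.3] side@z [ 395.9 -258.6]
t2 [ 522.5 -339.   139.8] top@z [ 529.  -353.5] side@z [ 516.5 -242. ]
t3 [ 486.5 -376.5   87.4] top@z [ 410.7 -372.9] side@z [ 533.9 -358. ]
t4 [ 393.8 -260.     4.2] top@z [ 387.8 -247. ] side@z [ 414.3 -370. ]
ball [619.4 284.2 204.3] top@z [616.7 282.4] side@z [619.7 255.6]
pad [464.6 -45.7  69.2] top@z [463.5 -45.8] side@z [465.5 -46.9]
```

```bash
cat >> h.py <<'E'
from scipy.spatial.transform import Rotation as Ro
def rows(pts,jaw,step=40,start=None,R=None):
    """tool-frame rows from the present pose through world points"""
    s=r.read_state(); p=np.array(s["tcp_pos"] if start is None else start,float)
    R=Ro.from_rotvec(s["tool_rot"]) if R is None else R
    out=[]
    for w in pts:
        d=np.array(w,float)-p; n=max(1,int(np.ceil(np.linalg.norm(d)/step)))
        for _ in range(n):
            t=np.round(R.inv().apply(d/n),1); out.append([0,0,0,*(t+0.).tolist(),jaw])
        p=p+R.apply(t*n)
    print(len(out)); print("["+",".join(str(o).replace(" ","") for o in out)+"]")
E
python3 - <<'E'
from h import *
np.set_printoptions(precision=2,suppress=True)
L=at("top",unz("top",(28,137)),190);Rr=at("top",unz("top",(158,97)),190)
print("plate",L,Rr,(L+Rr)/2,np.linalg.norm(L-Rr),np.arctan2(Rr[0]-L[0],L[1]-Rr[1]))
print("base",at("top",unz("top",(119,148)),12),at("side",unz("side",(327,206)),12))
for p in((353,195),(382,208)):print("bottle base",at("side",p,0))
for p in((353,152),(382,162)):
  for z in (180,200,230):print("bottle top",at("side",p,z))
print("top cam bottle tops")
for p in((202,158),(229,130)):
  for z in (180,200,230):print(at("top",p,z))
s=r.read_state();print(Ro.from_rotvec(s["tool_rot"]).as_matrix())
E
```

```text
plate [595.98 343.51 190.  ] [631.79 219.42 190.  ] [613.88 281.47 190.  ] 129.14714416753608 0.2809484022754401
base [615.   281.39  12.  ] [620.27 266.56  12.  ]
bottle base [760.21 467.69   0.  ]
bottle base [872.73 342.19   0.  ]
bottle top [753.41 513.61 180.  ]
bottle top [749.34 454.98 200.  ]
bottle top [743.22 367.05 230.  ]
bottle top [864.93 397.44 180.  ]
bottle top [857.65 342.15 200.  ]
bottle top [846.74 259.21 230.  ]
top cam bottle tops
[761.48 458.09 180.  ]
[755.63 452.75 200.  ]
[746.86 444.74 230.  ]
[867.41 358.89 180.  ]
[860.2  354.83 200.  ]
[849.39 348.73 230.  ]
[[-0.89  0.45 -0.  ]
 [ 0.45  0.89 -0.  ]
 [-0.   -0.   -1.  ]]
```

Request:
play_rows --commands '[[[0,0,0.108,0,0,0,1],[0,0,0.108,0,0,0,1],[0,0,0.108,0,0,0,1],[0,0,0.108,0,0,0,1],[0,0,0.108,0,0,0,1],[0,0,0.108,0,0,0,1],[0,0,0.108,0,0,0,1],[0,0,0.106,0,0,0,1],[0,0,0,0,0,-20,1],[0,0,0,0,0,-20,1],[0,0,0,0,0,0,1]]]'

```text
time: 1.68
tcp_pos: [291.1, 582.0, 278.1]
tool_rot: [-1.933, -2.476, -0.004]
force: [-0.1, 0.6, -0.3]
gripper_width: 0.4
```

```bash
cat >> h.py <<'E'
S=np.array([616,282.]);PH=1.851
def arc(ths,offs,rad=48,z=174,side=-1):
    o=[]
    for t,d in zip(ths,offs):
        f=PH+t;u=np.array([np.cos(f),np.sin(f)]);n=np.array([-u[1],u[0]])
        o.append([*(S+rad*u+side*d*n),z])
    return o
E
python3 - <<'E'
from h import *
a=arc([0],[42])[0]; hi=a[:2]+[278]
rows([hi,a],1,45)
print(a)
rows(arc(np.linspace(0,np.pi,16),[20]*15+[16]),1,45,start=a)
E
```

```text
13
[[0,0,0,-32.0,28.3,0.0,1],[0,0,0,-32.0,28.3,0.0,1],[0,0,0,-32.0,28.3,0.0,1],[0,0,0,-32.0,28.3,0.0,1],[0,0,0,-32.0,28.3,0.0,1],[0,0,0,-32.0,28.3,0.0,1],[0,0,0,-32.0,28.3,0.0,1],[0,0,0,-32.0,28.3,0.0,1],[0,0,0,-32.0,28.3,0.0,1],[0,0,0,-32.0,28.3,0.0,1],[0,0,0,-0.2,-0.2,34.6,1],[0,0,0,-0.2,-0.2,34.6,1],[0,0,0,-0.2,-0.2,34.6,1]]
[np.float64(643.0874971142837), np.float64(339.74311647359946), 174]
16
[[0,0,0,-0.8,-22.0,0.0,1],[0,0,0,2.8,-10.5,-0.1,1],[0,0,0,0.5,-10.9,0.0,1],[0,0,0,-1.8,-10.7,0.0,1],[0,0,0,-4.0,-10.1,0.0,1],[0,0,0,-6.0,-9.1,0.0,1],[0,0,0,-7.7,-7.6,-0.1,1],[0,0,0,-9.2,-5.9,0.0,1],[0,0,0,-10.1,-3.8,0.0,1],[0,0,0,-10.8,-1.6,-0.1,1],[0,0,0,-10.8,0.6,0.0,1],[0,0,0,-10.5,2.9,0.0,1],[0,0,0,-9.7,5.0,0.0,1],[0,0,0,-8.4,6.9,0.0,1],[0,0,0,-6.8,8.5,0.0,1],[0,0,0,-4.7,13.7,0.0,1]]
```

Request:
play_rows --commands '[[[0,0,0,-32,28.3,0,1],[0,0,0,-32,28.3,0,1],[0,0,0,-32,28.3,0,1],[0,0,0,-32,28.3,0,1],[0,0,0,-32,28.3,0,1],[0,0,0,-32,28.3,0,1],[0,0,0,-32,28.3,0,1],[0,0,0,-32,28.3,0,1],[0,0,0,-32,28.3,0,1],[0,0,0,-32,28.3,0,1],[0,0,0,0,0,34.6,1],[0,0,0,0,0,34.6,1],[0,0,0,0,0,34.6,1],[0,0,0,0,0,0,1],[0,0,0,0,0,0,1]]]'

```text
time: 3.55
tcp_pos: [643.3, 339.6, 173.8]
tool_rot: [1.933, 2.476, 0.001]
force: [0.7, -0.6, -0.5]
gripper_width: 0.7
```

Run:
```python
from h import *
s=r.read_state();print(s["tcp_pos"],s["joints"],s["force"])
a=cv2.resize(cam("side")[2][100:250,230:430],(640,480),interpolation=cv2.INTER_CUBIC)
cv2.imwrite("pics/s1.png",a)
```

```text
[643.3153563  339.62139541 173.75828449] [-0.76518131  0.53837737  0.32713115  1.33764665 -0.17212696  1.29227533
 -0.18919247] [ 0.72426448 -0.57282211 -0.49789487]
```

View pics/s1.png

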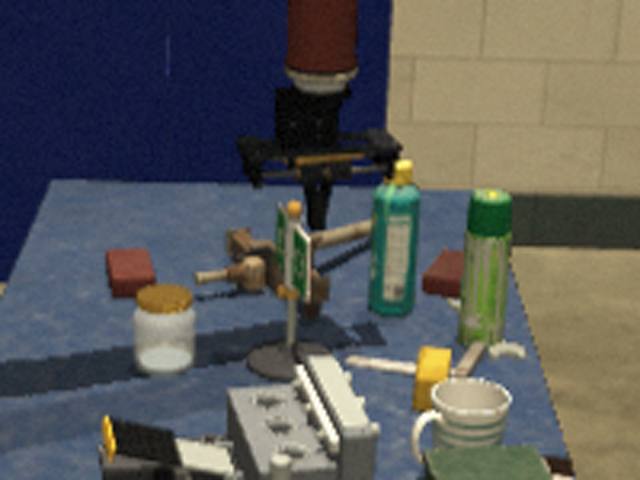

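The closed fingers are at (316,225), behind the plate at (295,255) and clear of the bottles, so I can start the sweep.

Request:
play_rows --commands '[[[0,0,0,-0.8,-22.0,0.0,1],[0,0,0,2.8,-10.5,0,1],[0,0,0,0.5,-10.9,0.0,1],[0,0,0,-1.8,-10.7,0.0,1],[0,0,0,-4.0,-10.1,0.0,1],[0,0,0,-6.0,-9.1,0.0,1],[0,0,0,-7.7,-7.6,0,1],[0,0,0,-9.2,-5.9,0.0,1],[0,0,0,-10.1,-3.8,0.0,1],[0,0,0,-10.8,-1.6,0,1],[0,0,0,-10.8,0.6,0.0,1],[0,0,0,-10.5,2.9,0.0,1],[0,0,0,-9.7,5.0,0.0,1],[0,0,0,-8.4,6.9,0.0,1],[0,0,0,-6.8,8.5,0.0,1],[0,0,0,-4.7,11,0.0,1],[0,0,0,0,3,0.0,1],[0,0,0,0,0,0,1]]]'

```text
time: 5.85
tcp_pos: [614.2, 231.1, 172.5]
tool_rot: [1.934, 2.476, -0.001]
force: [0.9, -0.5, -0.5]
gripper_width: 0.9
```

Run:
```python
from h import *
s=r.read_state();print(s["tcp_pos"],s["force"],s["moment"])
a=cv2.resize(cam("side")[2][140:240,260:400],(560,400),interpolation=cv2.INTER_CUBIC)
b=cv2.resize(cam("top")[2][160:240,200:312],(560,400),interpolation=cv2.INTER_CUBIC)
cv2.imwrite("pics/s2.png",cv2.resize(np.hstack([a,b]),(800,286)))
```

```text
[614.22507918 231.10249426 172.49812061] [ 0.9102984  -0.52551279 -0.49862957] [-0.06987003  0.09062229 -0.03481583]
```

View pics/s2.png

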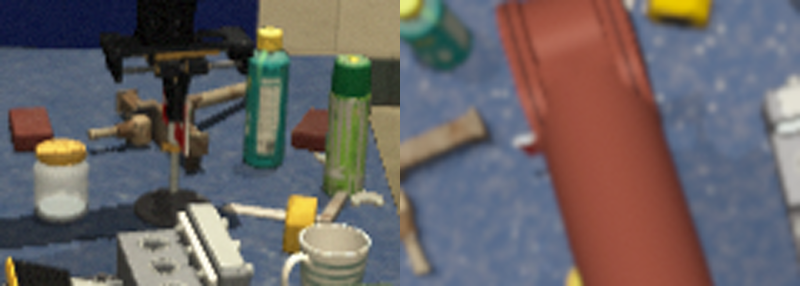

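The plate has turned and red faces the front, but there is no stop force yet. I'll push gently on toward the stop.

Request:
play_rows --commands '[[[0,0,0,0,2,0,1],[0,0,0,0,2,0,1],[0,0,0,0,2,0,1],[0,0,0,0,0,0,1]]]'

```text
time: 6.45
tcp_pos: [615.1, 231.9, 172.4]
tool_rot: [-1.928, -2.471, 0.013]
force: [-24.6, -6.8, 13.6]
gripper_width: 0.6
```

Request:
play_rows --commands '[[[0,0,0,0,-8,0,1],[0,0,0,0,-10,0,1],[0,0,0,0,-10,0,1],[0,0,0,0,-5,-30,1],[0,0,0,0,0,-40,0],[0,0,0,0,0,-40,0],[0,0,0,0,0,-20,0],[0,0,0,0,0,0,0]]]'

```text
time: 7.45
tcp_pos: [588.3, 224.8, 304.4]
tool_rot: [1.933, 2.475, 0.005]
force: [-0.0, -0.8, -0.7]
gripper_width: 32.6
```

```bash
cat >> h.py <<'E'
def blob(n,what,img=None):
    img=cam(n)[2] if img is None else img
    h=cv2.cvtColor(img,cv2.COLOR_BGR2HSV)
    lo,hi=((8,90,120),(25,255,255)) if what=="carrier" else ((102,190,90),(116,255,255))
    x0,y0,x1,y1=((350,160,450,280) if n=="top" else (220,230,370,330))
    m=cv2.inRange(h,lo,hi); k=np.zeros_like(m);k[y0:y1,x0:x1]=m[y0:y1,x0:x1]
    N,l,st,c=cv2.connectedComponentsWithStats(k); i=1+np.argmax(st[1:,4]); return c[i].round(2),st[i]
def check():
    for w in("carrier","tub"):
        for n in("top","side"):
            a=blob(n,w,cv2.imread(f"pics/{n}0.png"));b=blob(n,w);print(w,n,"shift px",(b[0]-a[0]).round(2),"area",a[1][4],b[1][4])
E
python3 - <<'E'
from h import *
check()
print(r.read_state()["tcp_pos"])
rows([[609.8,-228,275],[609.8,-228,125]],0,45)
E
```

```text
carrier top shift px [ 0.05 -0.05] area 599 602
carrier side shift px [0.09 0.13] area 799 807
tub top shift px [-0.03 -0.26] area 241 241
tub side shift px [0.02 0.03] area 1864 1865
[587.39561729 224.65694399 301.7622056 ]
15
[[0,0,0,-40.4,-8.0,2.4,0],[0,0,0,-40.4,-8.0,2.4,0],[0,0,0,-40.4,-8.0,2.4,0],[0,0,0,-40.4,-8.0,2.4,0],[0,0,0,-40.4,-8.0,2.4,0],[0,0,0,-40.4,-8.0,2.4,0],[0,0,0,-40.4,-8.0,2.4,0],[0,0,0,-40.4,-8.0,2.4,0],[0,0,0,-40.4,-8.0,2.4,0],[0,0,0,-40.4,-8.0,2.4,0],[0,0,0,-40.4,-8.0,2.4,0],[0,0,0,0.0,0.0,37.6,0],[0,0,0,0.0,0.0,37.6,0],[0,0,0,0.0,0.0,37.6,0],[0,0,0,0.0,0.0,37.6,0]]
```

Request:
play_rows --commands '[[[0,0,0,-40.4,-8,2.4,0],[0,0,0,-40.4,-8,2.4,0],[0,0,0,-40.4,-8,2.4,0],[0,0,0,-40.4,-8,2.4,0],[0,0,0,-40.4,-8,2.4,0],[0,0,0,-40.4,-8,2.4,0],[0,0,0,-40.4,-8,2.4,0],[0,0,0,-40.4,-8,2.4,0],[0,0,0,-40.4,-8,2.4,0],[0,0,0,-40.4,-8,2.4,0],[0,0,0,-40.4,-8,2.4,0],[0,0,0,0,0,37.6,0],[0,0,0,0,0,37.4,0],[0,0,0,0,0,0,0],[0,0,0,0,0,0,0]]]'

```text
time: 9.43
tcp_pos: [610.4, -227.8, 202.2]
tool_rot: [1.933, 2.476, -0.0]
force: [1.0, 0.8, 1.1]
gripper_width: 87.1
```

Run:
```python
from h import *
check()
s=r.read_state();print(s["tcp_pos"],s["tool_rot"],s["joints"][6])
rows([[609.8,-228,125]],0,25)
a=cv2.resize(cam("side")[2][190:320,240:420],(800,578),interpolation=cv2.INTER_CUBIC)
cv2.imwrite("pics/s3.png",a)
```

```text
carrier top shift px [-18.85  -0.92] area 599 42
carrier side shift px [1.88 3.09] area 799 724
tub top shift px [11.31  0.4 ] area 241 125
tub side shift px [ 0.05 -0.01] area 1864 1875
[ 610.94643897 -228.02884168  203.05839649] [1.93188330e+00 2.47468722e+00 1.30815379e-03] 0.7089779029889052
4
[[0,0,0,0.1,-0.3,19.5,0],[0,0,0,0.1,-0.3,19.5,0],[0,0,0,0.1,-0.3,19.5,0],[0,0,0,0.1,-0.3,19.5,0]]
```

View pics/s3.png

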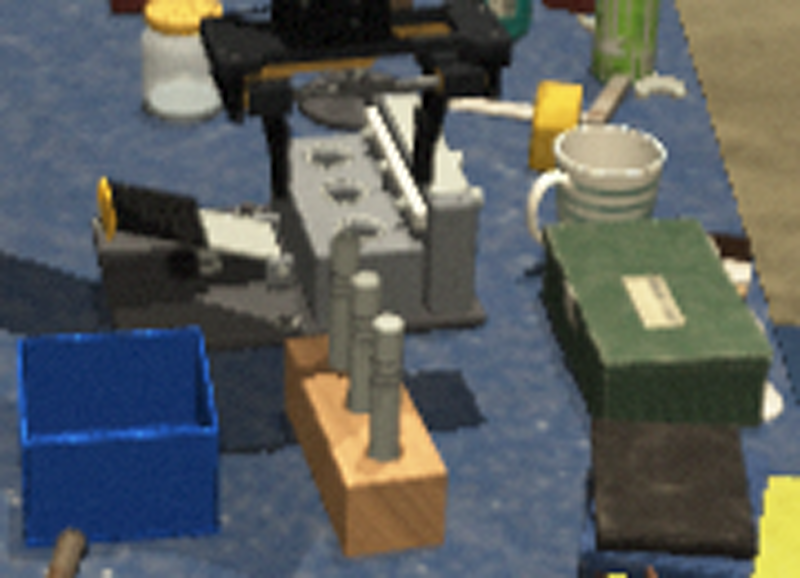

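The open fingers at (277,165) and (425,150) straddle the nearest rod top at (347,238). Now I'll descend and grip it.

Request:
play_rows --commands '[[[0,0,0,0,-0.3,19.5,0],[0,0,0,0,-0.3,19.5,0],[0,0,0,0,-0.3,19.5,0],[0,0,0,0,-0.3,19.5,0],[0,0,0,0,0,0,0],[0,0,0,0,0,0,1],[0,0,0,0,0,0,1],[0,0,0,0,0,0,1],[0,0,0,0,0,0,1],[0,0,0,0,0,0,1],[0,0,0,0,0,0,1]]]'

```text
time: 10.9
tcp_pos: [609.1, -228.1, 123.4]
tool_rot: [-1.933, -2.476, 0.0]
force: [0.7, -1.0, -0.3]
gripper_width: 35.4
```

Request:
play_rows --commands '[[[0,0,0,0,0,0,1],[0,0,0,0,0,0,1],[0,0,0,0,0,0,1],[0,0,0,0,0,0,1],[0,0,0,0,0,0,1]]]'

```text
time: 11.52
tcp_pos: [609.0, -228.1, 123.4]
tool_rot: [-1.933, -2.476, 0.0]
force: [-1.2, 0.7, 0.3]
gripper_width: 19.2
```

Run:
```python
from h import *
s=r.read_state();p=s["tcp_pos"];print(p,s["gripper_width"],s["force"])
T=[595.4,43]
rows([[p[0],p[1],290],[*T,290]],1,40)
```

```text
[ 608.99197044 -228.09284171  123.36333235] 19.169998363128894 [-1.17691986  0.71672152  0.30501208]
12
[[0,0,0,0.0,0.0,-33.3,1],[0,0,0,0.0,0.0,-33.3,1],[0,0,0,0.0,0.0,-33.3,1],[0,0,0,0.0,0.0,-33.3,1],[0,0,0,0.0,0.0,-33.3,1],[0,0,0,38.0,7.5,0.0,1],[0,0,0,38.0,7.5,0.0,1],[0,0,0,38.0,7.5,0.0,1],[0,0,0,38.0,7.5,0.0,1],[0,0,0,38.0,7.5,0.0,1],[0,0,0,38.0,7.5,0.0,1],[0,0,0,38.0,7.5,0.0,1]]
```

Request:
play_rows --commands '[[[0,0,0,0,0,-20,1],[0,0,0,0,0,-33.3,1],[0,0,0,0,0,-33.3,1],[0,0,0,0,0,-33.3,1],[0,0,0,0,0,-33.3,1],[0,0,0,0,0,-13.3,1],[0,0,0,38,7.5,0,1],[0,0,0,38,7.5,0,1],[0,0,0,38,7.5,0,1],[0,0,0,38,7.5,0,1],[0,0,0,38,7.5,0,1],[0,0,0,38,7.5,0,1],[0,0,0,38,7.5,0,1],[0,0,0,0,0,30,1],[0,0,0,0,0,30,1],[0,0,0,0,0,30,1],[0,0,0,0,0,0,1],[0,0,0,0,0,0,1]]]'

```text
time: 13.78
tcp_pos: [595.9, 42.6, 201.0]
tool_rot: [1.933, 2.475, 0.001]
force: [-0.2, 0.1, -3.8]
gripper_width: 19.2
```

Run:
```python
from h import *
s=r.read_state();p=s["tcp_pos"];print(p,s["tool_rot"],s["gripper_width"],s["force"])
check()
print(proj("side",[p[0],p[1],p[2]-113.4]),proj("side",[595.4,43,70]))
a=cv2.resize(cam("side")[2][175:265,280:380],(640,576),interpolation=cv2.INTER_CUBIC)
cv2.imwrite("pics/s4.png",a)
rows([[595.4,43,185]],1,40)
```

```text
[595.91917474  42.64691401 200.96355747] [1.93319308e+00 2.47548811e+00 9.35566499e-04] 19.227761714387988 [-0.24209524  0.14536542 -3.84511538]
carrier top shift px [-0.74 -0.09] area 599 652
carrier side shift px [-0.2  -0.83] area 799 845
tub top shift px [-0.14 -0.02] area 241 235
tub side shift px [0.04 0.01] area 1864 1869
[313.60519448 220.01852492] [313.36882673 224.44297193]
1
[[0,0,0,0.5,-0.8,16.4,1]]
```

View pics/s4.png

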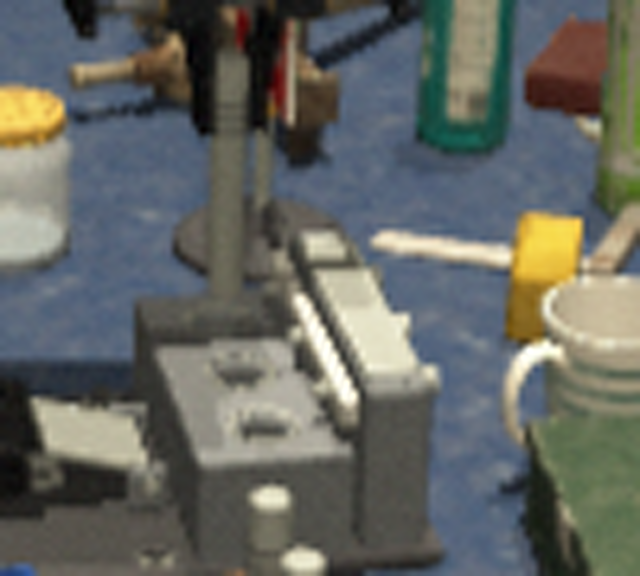

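The rod foot at (227,295) sits about 1.5 px (about 4 mm) to +x of where it should land. That matches the offset of the fingers seen earlier, and the top view alone also reads x about 3 mm lower. So I'll shift x by −3 mm and lower gently.

Request:
play_rows --commands '[[[0,0,0,1.2,-3.2,0,1],[0,0,0,0,0,10,1],[0,0,0,0,0,5,1],[0,0,0,0,0,4,1],[0,0,0,0,0,4,1],[0,0,0,0,0,4,1],[0,0,0,0,0,0,1]]]'

```text
time: 14.75
tcp_pos: [591.9, 43.1, 172.5]
tool_rot: [-1.933, -2.476, 0.001]
force: [-0.8, 0.2, -2.3]
gripper_width: 19.3
```

The foot is 11 mm into the socket with no side force, so I'll keep lowering.

Request:
play_rows --commands '[[[0,0,0,0,0,8,1],[0,0,0,0,0,8,1],[0,0,0,0,0,8,1],[0,0,0,0,0,8,1],[0,0,0,0,0,3,1],[0,0,0,0,0,3,1],[0,0,0,0,0,2,1],[0,0,0,0,0,0,1]]]'

```text
time: 15.75
tcp_pos: [592.4, 43.1, 133.3]
tool_rot: [1.933, 2.476, 0.001]
force: [0.4, 0.3, -0.3]
gripper_width: 19.5
```

Request:
play_rows --commands '[[[0,0,0,0,0,0,0],[0,0,0,0,0,0,0],[0,0,0,0,0,0,0],[0,0,0,0,0,0,0],[0,0,0,0,0,0,0],[0,0,0,0,0,-15,0],[0,0,0,0,0,-30,0],[0,0,0,0,0,-30,0],[0,0,0,0,0,-30,0],[0,0,0,0,0,-30,0],[0,0,0,0,0,-15,0],[0,0,0,0,0,0,0]]]'

```text
time: 17.25
tcp_pos: [592.5, 43.1, 283.9]
tool_rot: [1.933, 2.475, 0.002]
force: [0.3, -0.2, -0.6]
gripper_width: 86.9
```

Run:
```python
from h import *
s=r.read_state();p=s["tcp_pos"];print(p,s["gripper_width"])
check()
rows([[621,-281.2,210]],0,45)
```

```text
[592.53488994  43.0737596  283.89699854] 86.93076365490822
carrier top shift px [-0.76 -0.07] area 599 651
carrier side shift px [-0.19 -0.82] area 799 843
tub top shift px [ 0.34 -0.07] area 241 241
tub side shift px [0.02 0.03] area 1864 1863
8
[[0,0,0,-40.2,-6.3,9.0,0],[0,0,0,-40.2,-6.3,9.0,0],[0,0,0,-40.2,-6.3,9.0,0],[0,0,0,-40.2,-6.3,9.0,0],[0,0,0,-40.2,-6.3,9.0,0],[0,0,0,-40.2,-6.3,9.0,0],[0,0,0,-40.2,-6.3,9.0,0],[0,0,0,-40.2,-6.3,9.0,0]]
```

Request:
play_rows --commands '[[[0,0,0,-40.2,-6.3,9,0],[0,0,0,-40.2,-6.3,9,0],[0,0,0,-40.2,-6.3,9,0],[0,0,0,-40.2,-6.3,9,0],[0,0,0,-40.2,-6.3,9,0],[0,0,0,-40.2,-6.3,9,0],[0,0,0,-40.2,-6.3,9,0],[0,0,0,-40.2,-6.3,9,0],[0,0,0,0,0,0,0],[0,0,0,0,0,20,0],[0,0,0,0,0,25,0],[0,0,0,0,0,25,0],[0,0,0,0,0,16,0],[0,0,0,0,0,0,0]]]'

```text
time: 19.1
tcp_pos: [620.6, -279.6, 123.0]
tool_rot: [-1.93, -2.475, 0.001]
force: [0.6, -0.3, -0.2]
gripper_width: 87.0
```

Request:
play_rows --commands '[[[0,0,0,0,0,0,1],[0,0,0,0,0,0,1],[0,0,0,0,0,0,1],[0,0,0,0,0,0,1],[0,0,0,0,0,0,1],[0,0,0,0,0,0,1],[0,0,0,0,0,0,1],[0,0,0,0,0,0,1],[0,0,0,0,0,0,1],[0,0,0,0,0,0,1],[0,0,0,0,0,0,1],[0,0,0,0,0,0,1]]]'

```text
time: 20.6
tcp_pos: [621.3, -281.1, 124.9]
tool_rot: [1.933, 2.476, 0.0]
force: [1.5, 0.4, -1.4]
gripper_width: 19.1
```

Run:
```python
from h import *
s=r.read_state();p=s["tcp_pos"];print(p,s["gripper_width"],s["force"])
rows([[p[0],p[1],p[2]+160]],1,40)
rows([[606.3,-15.5,p[2]+160]],1,45,start=[p[0],p[1],p[2]+160])
```

```text
[ 621.26810317 -281.07036758  124.89430401] 19.125835583158196 [ 1.52210518  0.41039448 -1.4009946 ]
4
[[0,0,0,0.0,0.0,-40.0,1],[0,0,0,0.0,0.0,-40.0,1],[0,0,0,0.0,0.0,-40.0,1],[0,0,0,0.0,0.0,-40.0,1]]
6
[[0,0,0,43.5,8.3,0.0,1],[0,0,0,43.5,8.3,0.0,1],[0,0,0,43.5,8.3,0.0,1],[0,0,0,43.5,8.3,0.0,1],[0,0,0,43.5,8.3,0.0,1],[0,0,0,43.5,8.3,0.0,1]]
```

Request:
play_rows --commands '[[[0,0,0,0,0,-20,1],[0,0,0,0,0,-40,1],[0,0,0,0,0,-40,1],[0,0,0,0,0,-40,1],[0,0,0,0,0,-20,1],[0,0,0,43.5,8.3,0,1],[0,0,0,43.5,8.3,0,1],[0,0,0,43.5,8.3,0,1],[0,0,0,43.5,8.3,0,1],[0,0,0,43.5,8.3,0,1],[0,0,0,43.5,8.3,0,1],[0,0,0,0,0,25,1],[0,0,0,0,0,40,1],[0,0,0,0,0,20,1],[0,0,0,0,0,0,1],[0,0,0,0,0,0,1]]]'

```text
time: 22.6
tcp_pos: [606.8, -16.1, 201.6]
tool_rot: [1.933, 2.475, 0.002]
force: [0.6, 0.7, -2.8]
gripper_width: 19.0
```

Run:
```python
from h import *
s=r.read_state();p=s["tcp_pos"];print(p,s["gripper_width"],s["force"])
rows([[606.3,-15.4,185]],1,40)
```

```text
[606.79734313 -16.12514297 201.55406821] 19.029348068522385 [ 0.62510687  0.69834276 -2.81714081]
1
[[0,0,0,0.8,-0.3,16.6,1]]
```

Request:
play_rows --commands '[[[0,0,0,0.8,-0.3,8,1],[0,0,0,0,0,8,1],[0,0,0,0,0,4,1],[0,0,0,0,0,4,1],[0,0,0,0,0,4,1],[0,0,0,0,0,0,1]]]'

```text
time: 23.35
tcp_pos: [605.5, -15.1, 171.5]
tool_rot: [-1.933, -2.476, 0.001]
force: [0.8, 0.0, -3.8]
gripper_width: 18.7
```

Request:
play_rows --commands '[[[0,0,0,0,0,8,1],[0,0,0,0,0,8,1],[0,0,0,0,0,8,1],[0,0,0,0,0,6,1],[0,0,0,0,0,3,1],[0,0,0,0,0,3,1],[0,0,0,0,0,1.5,1],[0,0,0,0,0,0,1]]]'

```text
time: 24.35
tcp_pos: [606.0, -15.2, 134.8]
tool_rot: [1.933, 2.476, 0.001]
force: [-0.5, -0.1, 0.1]
gripper_width: 19.5
```

Request:
play_rows --commands '[[[0,0,0,0,0,0,0],[0,0,0,0,0,0,0],[0,0,0,0,0,0,0],[0,0,0,0,0,0,0],[0,0,0,0,0,0,0],[0,0,0,0,0,-15,0],[0,0,0,0,0,-30,0],[0,0,0,0,0,-30,0],[0,0,0,0,0,-30,0],[0,0,0,0,0,-30,0],[0,0,0,0,0,-15,0],[0,0,0,0,0,0,0]]]'

```text
time: 25.85
tcp_pos: [606.1, -15.2, 285.4]
tool_rot: [1.933, 2.475, 0.002]
force: [0.5, 0.3, -0.6]
gripper_width: 87.1
```

Run:
```python
from h import *
s=r.read_state();p=s["tcp_pos"];print(p,s["gripper_width"])
check()
rows([[635,-334.4,210]],0,45)
```

```text
[606.14953186 -15.21662539 285.42514772] 87.13487658106558
carrier top shift px [-0.43 -0.43] area 599 705
carrier side shift px [-0.49 -2.85] area 799 940
tub top shift px [-0.13  0.3 ] area 241 245
tub side shift px [0.01 0.04] area 1864 1864
8
[[0,0,0,-39.6,-6.1,9.2,0],[0,0,0,-39.6,-6.1,9.2,0],[0,0,0,-39.6,-6.1,9.2,0],[0,0,0,-39.6,-6.1,9.2,0],[0,0,0,-39.6,-6.1,9.2,0],[0,0,0,-39.6,-6.1,9.2,0],[0,0,0,-39.6,-6.1,9.2,0],[0,0,0,-39.6,-6.1,9.2,0]]
```

Request:
play_rows --commands '[[[0,0,0,-39.6,-6.1,9.2,0],[0,0,0,-39.6,-6.1,9.2,0],[0,0,0,-39.6,-6.1,9.2,0],[0,0,0,-39.6,-6.1,9.2,0],[0,0,0,-39.6,-6.1,9.2,0],[0,0,0,-39.6,-6.1,9.2,0],[0,0,0,-39.6,-6.1,9.2,0],[0,0,0,-40.2,-6.1,9.2,0],[0,0,0,0,0,0,0],[0,0,0,0,0,20,0],[0,0,0,0,0,25,0],[0,0,0,0,0,25,0],[0,0,0,0,0,16,0],[0,0,0,0,0,0,0]]]'

```text
time: 27.7
tcp_pos: [634.9, -333.3, 122.9]
tool_rot: [-1.93, -2.475, 0.001]
force: [0.3, -0.8, 0.3]
gripper_width: 87.0
```

Request:
play_rows --commands '[[[0,0,0,0,0,0,1],[0,0,0,0,0,0,1],[0,0,0,0,0,0,1],[0,0,0,0,0,0,1],[0,0,0,0,0,0,1],[0,0,0,0,0,0,1],[0,0,0,0,0,0,1],[0,0,0,0,0,0,1],[0,0,0,0,0,0,1],[0,0,0,0,0,0,1],[0,0,0,0,0,0,1],[0,0,0,0,0,0,1]]]'

```text
time: 29.2
tcp_pos: [635.4, -334.9, 124.8]
tool_rot: [1.933, 2.476, 0.0]
force: [0.2, 0.6, -0.1]
gripper_width: 19.1
```

Run:
```python
from h import *
s=r.read_state();p=s["tcp_pos"];print(p,s["gripper_width"],s["force"])
rows([[620,-73.6,p[2]+160]],1,45,start=[p[0],p[1],p[2]+160])
```

```text
[ 635.39736364 -334.85991084  124.7610424 ] 19.1348896226567 [ 0.15948405  0.571207   -0.10935085]
6
[[0,0,0,42.9,8.1,0.0,1],[0,0,0,42.9,8.1,0.0,1],[0,0,0,42.9,8.1,0.0,1],[0,0,0,42.9,8.1,0.0,1],[0,0,0,42.9,8.1,0.0,1],[0,0,0,42.9,8.1,0.0,1]]
```

Request:
play_rows --commands '[[[0,0,0,0,0,-20,1],[0,0,0,0,0,-40,1],[0,0,0,0,0,-40,1],[0,0,0,0,0,-40,1],[0,0,0,0,0,-20,1],[0,0,0,42.9,8.1,0,1],[0,0,0,42.9,8.1,0,1],[0,0,0,42.9,8.1,0,1],[0,0,0,42.9,8.1,0,1],[0,0,0,42.9,8.1,0,1],[0,0,0,42.9,8.1,0,1],[0,0,0,0,0,25,1],[0,0,0,0,0,40,1],[0,0,0,0,0,20,1],[0,0,0,0,0,0,1],[0,0,0,0,0,0,1]]]'

```text
time: 31.2
tcp_pos: [620.8, -73.7, 201.2]
tool_rot: [1.933, 2.475, 0.001]
force: [0.6, -0.1, -1.9]
gripper_width: 19.3
```

Run:
```python
from h import *
s=r.read_state();p=s["tcp_pos"];print(p,s["gripper_width"],s["force"])
rows([[620,-73.6,185]],1,40)
```

```text
[620.77981431 -73.74698787 201.18194039] 19.276203619891227 [ 0.62153926 -0.09963875 -1.88194926]
1
[[0,0,0,0.3,-0.7,16.2,1]]
```

Request:
play_rows --commands '[[[0,0,0,0.3,-0.7,8,1],[0,0,0,0,0,8,1],[0,0,0,0,0,4,1],[0,0,0,0,0,4,1],[0,0,0,0,0,4,1],[0,0,0,0,0,0,1]]]'

```text
time: 31.95
tcp_pos: [619.2, -73.2, 171.4]
tool_rot: [-1.933, -2.476, 0.001]
force: [0.3, -0.2, -3.1]
gripper_width: 19.2
```

Request:
play_rows --commands '[[[0,0,0,0,0,8,1],[0,0,0,0,0,8,1],[0,0,0,0,0,8,1],[0,0,0,0,0,6,1],[0,0,0,0,0,3,1],[0,0,0,0,0,3,1],[0,0,0,0,0,1.5,1],[0,0,0,0,0,0,1]]]'

```text
time: 32.95
tcp_pos: [619.6, -73.3, 134.7]
tool_rot: [1.933, 2.476, 0.001]
force: [-0.3, 0.3, 1.0]
gripper_width: 19.3
```

Request:
play_rows --commands '[[[0,0,0,0,0,0,0],[0,0,0,0,0,0,0],[0,0,0,0,0,0,0],[0,0,0,0,0,0,0],[0,0,0,0,0,0,0],[0,0,0,0,0,-15,0],[0,0,0,0,0,-30,0],[0,0,0,0,0,-30,0],[0,0,0,0,0,-30,1],[0,0,0,0,0,-30,1],[0,0,0,0,0,0,1]]]'

```text
time: 34.33
tcp_pos: [620.5, -73.7, 273.0]
tool_rot: [1.931, 2.473, 0.005]
force: [0.3, 0.7, -0.3]
gripper_width: 64.9
```

Run:
```python
from h import *
s=r.read_state();p=s["tcp_pos"];print(p,s["gripper_width"])
check()
rows([[462,-46,260],[462,-46,110]],1,45)
a=cv2.resize(cam("side")[2][150:270,230:390],(480,360),interpolation=cv2.INTER_CUBIC)
cv2.imwrite("pics/s5.png",a)
```

```text
[620.54197461 -73.71730022 272.96834085] 64.85110073477414
carrier top shift px [ 0.88 -1.03] area 599 751
carrier side shift px [ 0.01 -4.14] area 799 1098
tub top shift px [0.37 0.23] area 241 235
tub side shift px [0.02 0.  ] area 1864 1862
8
[[0,0,0,16.2,-36.5,2.4,1],[0,0,0,16.2,-36.5,2.4,1],[0,0,0,16.2,-36.5,2.4,1],[0,0,0,16.2,-36.5,2.4,1],[0,0,0,0.0,0.0,37.5,1],[0,0,0,0.0,0.0,37.5,1],[0,0,0,0.0,0.0,37.5,1],[0,0,0,0.0,0.0,37.5,1]]
```

View pics/s5.png

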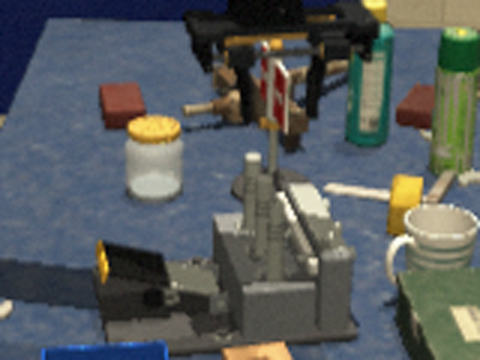

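All three rods stand in the sockets around (265,220), and the sign shows red at (272,95). Next is the treadle pad.

Request:
play_rows --commands '[[[0,0,0,16.2,-36.5,0,1],[0,0,0,16.2,-36.5,0,1],[0,0,0,16.2,-36.5,0,1],[0,0,0,16.2,-36.5,0,1],[0,0,0,0,0,20,1],[0,0,0,0,0,37.5,1],[0,0,0,0,0,37.5,1],[0,0,0,0,0,37.5,1],[0,0,0,0,0,30,1],[0,0,0,0,0,0,1],[0,0,0,0,0,0,1]]]'

```text
time: 35.8
tcp_pos: [462.3, -45.9, 107.6]
tool_rot: [1.933, 2.476, 0.0]
force: [0.4, -0.4, 1.4]
gripper_width: 0.1
```

Request:
play_rows --commands '[[[0,0,0,0,0,8,1],[0,0,0,0,0,8,1],[0,0,0,0,0,8,1],[0,0,0,0,0,4,1],[0,0,0,0,0,0,1]]]'

```text
time: 36.42
tcp_pos: [461.8, -45.9, 78.6]
tool_rot: [-1.933, -2.476, 0.001]
force: [-1.5, -0.3, 7.0]
gripper_width: 0.3
```

Request:
play_rows --commands '[[[0,0,0,0,0,6,1],[0,0,0,0,0,6,1],[0,0,0,0,0,6,1],[0,0,0,0,0,3,1],[0,0,0,0,0,0,1]]]'

```text
time: 37.05
tcp_pos: [460.9, -46.2, 57.6]
tool_rot: [-1.933, -2.474, 0.003]
force: [-7.0, -1.1, 9.9]
gripper_width: 0.2
```

Request:
play_rows --commands '[[[0,0,0,0,0,2,1],[0,0,0,0,0,2,1],[0,0,0,0,0,2,1],[0,0,0,0,0,1,1],[0,0,0,0,0,0,1]]]'

```text
time: 37.67
tcp_pos: [460.8, -46.3, 54.0]
tool_rot: [-1.932, -2.471, 0.001]
force: [-31.1, -1.1, 70.5]
gripper_width: 0.6
```

Request:
play_rows --commands '[[[0,0,0,0,0,-1,1],[0,0,0,0,0,-0.5,1],[0,0,0,0,0,0,1],[0,0,0,0,0,0,1],[0,0,0,0,0,0,1],[0,0,0,0,0,0,1]]]'

```text
time: 38.42
tcp_pos: [460.8, -46.2, 54.5]
tool_rot: [-1.932, -2.472, 0.001]
force: [-24.1, -0.6, 50.7]
gripper_width: 0.1
```

Run:
```python
from h import *
s=r.read_state();p=s["tcp_pos"];print(p,s["force"])
a=cv2.resize(cam("side")[2][150:270,230:390],(640,480),interpolation=cv2.INTER_CUBIC)
cv2.imwrite("pics/s6.png",a)
```

```text
[460.81686204 -46.21177463  54.46495795] [-24.06390551  -0.61246062  50.65022875]
```

View pics/s6.png

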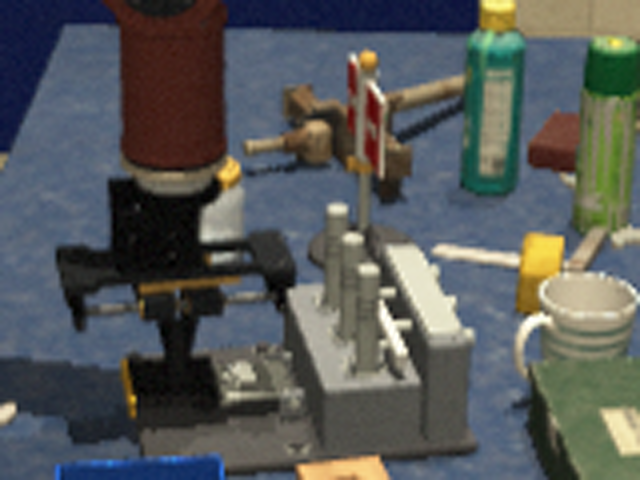

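The treadle is flat down and the scribers are forward against the rods; the sign is still red. I'll release it, then fetch the nearest rod.

Request:
play_rows --commands '[[[0,0,0,0,0,-5,1],[0,0,0,0,0,-8,1],[0,0,0,0,0,-8,1],[0,0,0,0,0,-8,1],[0,0,0,0,0,-20,1],[0,0,0,0,0,-40,0],[0,0,0,0,0,-40,0],[0,0,0,0,0,-40,0],[0,0,0,0,0,0,0]]]'

```text
time: 39.6
tcp_pos: [462.8, -45.9, 223.6]
tool_rot: [1.932, 2.475, 0.004]
force: [-0.4, 0.1, -0.0]
gripper_width: 32.8
```

Run:
```python
from h import *
s=r.read_state();p=s["tcp_pos"];print(p,s["force"])
check()
rows([[619.6,-73.3,225]],0,40)
a=cv2.resize(cam("side")[2][150:310,230:390],(480,480),interpolation=cv2.INTER_CUBIC)
cv2.imwrite("pics/s7.png",a)
```

```text
[462.80817541 -45.93226134 223.56673805] [-0.43410972  0.10562038 -0.04065644]
carrier top shift px [ 0.84 -1.  ] area 599 755
carrier side shift px [ 0.   -4.09] area 799 1102
tub top shift px [ 0.31 -0.16] area 241 237
tub side shift px [0.01 0.01] area 1864 1872
5
[[0,0,0,-13.0,29.4,-0.9,0],[0,0,0,-13.0,29.4,-0.9,0],[0,0,0,-13.0,29.4,-0.9,0],[0,0,0,-13.0,29.4,-0.9,0],[0,0,0,-13.0,29.4,-0.9,0]]
```

View pics/s7.png

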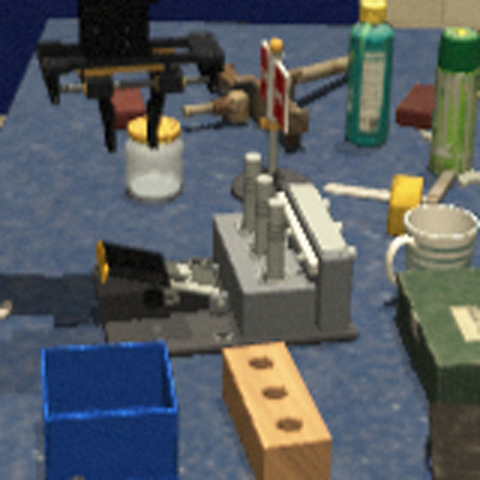

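The treadle is back up and the rods are standing. Now I'll fetch the rod nearest the camera (y = −73).

Request:
play_rows --commands '[[[0,0,0,-13,29.4,-1,0],[0,0,0,-13,29.4,-1,0],[0,0,0,-13,29.4,-1,0],[0,0,0,-13,29.4,-1,0],[0,0,0,-13,29.4,-1,0],[0,0,0,0,0,0,0],[0,0,0,0,0,22,0],[0,0,0,0,0,25,0],[0,0,0,0,0,25,0],[0,0,0,0,0,19,0],[0,0,0,0,0,0,0]]]'

```text
time: 41.08
tcp_pos: [618.8, -73.1, 133.4]
tool_rot: [-1.932, -2.474, 0.004]
force: [1.3, 0.9, 0.2]
gripper_width: 86.9
```

Request:
play_rows --commands '[[[0,0,0,0,0,0,1],[0,0,0,0,0,0,1],[0,0,0,0,0,0,1],[0,0,0,0,0,0,1],[0,0,0,0,0,0,1],[0,0,0,0,0,0,1],[0,0,0,0,0,0,1],[0,0,0,0,0,0,1],[0,0,0,0,0,0,1],[0,0,0,0,0,0,1],[0,0,0,0,0,0,1],[0,0,0,0,0,0,1]]]'

```text
time: 42.58
tcp_pos: [620.3, -73.3, 135.2]
tool_rot: [-1.933, -2.476, 0.0]
force: [-0.5, -0.4, 0.1]
gripper_width: 18.8
```

Run:
```python
from h import *
s=r.read_state();p=s["tcp_pos"];print(p,s["force"],s["gripper_width"])
check()
# tub place points: centre, yaw
C=np.array([459.5,-301]);y=.18
for k in(-34,0,34): print(k,C+k*np.array([-np.sin(y),np.cos(y)]))
t=C-34*np.array([-np.sin(y),np.cos(y)])
rows([[*t,p[2]+150]],1,45,start=[p[0],p[1],p[2]+150])
```

```text
[620.28927917 -73.270749   135.22939891] [-0.46055707 -0.35212475  0.11530034] 18.80178859883183
carrier top shift px [ 0.9  -1.02] area 599 750
carrier side shift px [ 0.01 -4.16] area 799 1092
tub top shift px [-0.04  0.03] area 241 241
tub side shift px [0.03 0.02] area 1864 1868
-34 [ 465.5870055  -334.45068555]
0 [ 459.5 -301. ]
34 [ 453.4129945  -267.54931445]
7
[[0,0,0,-30.8,-30.5,0.0,1],[0,0,0,-30.8,-30.5,0.0,1],[0,0,0,-30.8,-30.5,0.0,1],[0,0,0,-30.8,-30.5,0.0,1],[0,0,0,-30.8,-30.5,0.0,1],[0,0,0,-30.8,-30.5,0.0,1],[0,0,0,-30.8,-30.5,0.0,1]]
```

Request:
play_rows --commands '[[[0,0,0,0,0,-10,1],[0,0,0,0,0,-30,1],[0,0,0,0,0,-40,1],[0,0,0,0,0,-40,1],[0,0,0,0,0,-30,1],[0,0,0,-30.8,-30.5,0,1],[0,0,0,-30.8,-30.5,0,1],[0,0,0,-30.8,-30.5,0,1],[0,0,0,-30.8,-30.5,0,1],[0,0,0,-30.8,-30.5,0,1],[0,0,0,-30.8,-30.5,0,1],[0,0,0,-30.8,-30.5,0,1],[0,0,0,0,0,20,1],[0,0,0,0,0,40,1],[0,0,0,0,0,40,1],[0,0,0,0,0,30,1],[0,0,0,0,0,0,1]]]'

```text
time: 44.8
tcp_pos: [464.4, -333.3, 153.8]
tool_rot: [-1.931, -2.473, 0.002]
force: [0.3, 0.6, -2.3]
gripper_width: 19.2
```

Run:
```python
from h import *
s=r.read_state();p=s["tcp_pos"];print(p,s["force"],s["gripper_width"])
check()
a=cv2.resize(cam("side")[2][230:330,220:340],(576,480),interpolation=cv2.INTER_CUBIC)
cv2.imwrite("pics/s8.png",a)
```

```text
[ 464.3663306  -333.29781343  153.81242651] [ 0.2685494   0.60316767 -2.30819436] 19.23110079494983
carrier top shift px [ 0.77 -0.98] area 599 756
carrier side shift px [ 0.03 -3.99] area 799 1109
tub top shift px [-7.44  2.64] area 241 562
tub side shift px [0.19 1.62] area 1864 1603
```

View pics/s8.png

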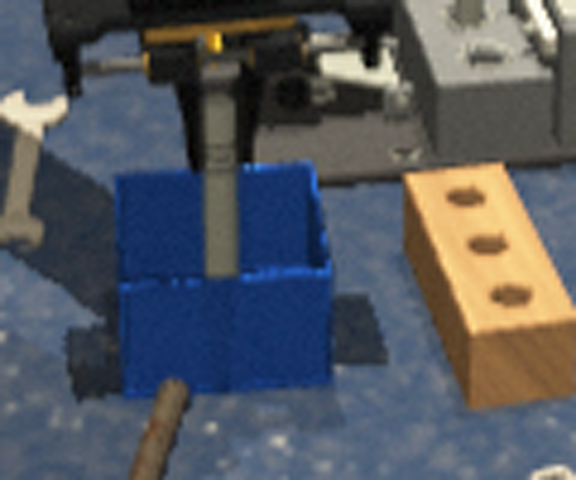

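The rod at (220,270) passes inside the near wall, and the tub hasn't moved. I'll lower it to the floor and release.

Request:
play_rows --commands '[[[0,0,0,0,0,12,1],[0,0,0,0,0,12,1],[0,0,0,0,0,6,1],[0,0,0,0,0,3,1],[0,0,0,0,0,2,1],[0,0,0,0,0,0,1]]]'

```text
time: 45.65
tcp_pos: [465.6, -334.3, 120.4]
tool_rot: [1.933, 2.476, -0.0]
force: [-0.3, -0.1, -2.6]
gripper_width: 19.3
```

Request:
play_rows --commands '[[[0,0,0,0,0,1,1],[0,0,0,0,0,0.7,1],[0,0,0,0,0,0,1],[0,0,0,0,0,0,0],[0,0,0,0,0,0,0],[0,0,0,0,0,0,0],[0,0,0,0,0,0,0],[0,0,0,0,0,0,0],[0,0,0,0,0,0,0],[0,0,0,0,0,-15,0],[0,0,0,0,0,-40,0],[0,0,0,0,0,-40,0],[0,0,0,0,0,-20,0],[0,0,0,0,0,0,0]]]'

```text
time: 47.4
tcp_pos: [466.2, -334.9, 235.9]
tool_rot: [1.931, 2.473, 0.002]
force: [0.1, -0.2, -0.8]
gripper_width: 87.1
```

Run:
```python
from h import *
s=r.read_state();p=s["tcp_pos"];print(p,s["force"],s["gripper_width"])
check()
rows([[606,-15.2,225]],0,45)
```

```text
[ 466.22910954 -334.87710246  235.88786557] [ 0.11946737 -0.19780375 -0.77451043] 87.08709830234295
carrier top shift px [ 0.83 -0.96] area 599 758
carrier side shift px [ 0.01 -4.08] area 799 1107
tub top shift px [-5.42  2.86] area 241 707
tub side shift px [0.25 1.68] area 1864 1612
8
[[0,0,0,34.4,26.7,1.1,0],[0,0,0,34.4,26.7,1.1,0],[0,0,0,34.4,26.7,1.1,0],[0,0,0,34.4,26.7,1.1,0],[0,0,0,34.4,26.7,1.1,0],[0,0,0,34.4,26.7,1.1,0],[0,0,0,34.4,26.7,1.1,0],[0,0,0,34.4,26.7,1.1,0]]
```

Request:
play_rows --commands '[[[0,0,0,34.4,26.7,1,0],[0,0,0,34.4,26.7,1,0],[0,0,0,34.4,26.7,1,0],[0,0,0,34.4,26.7,1,0],[0,0,0,34.4,26.7,1,0],[0,0,0,34.4,26.7,1,0],[0,0,0,34.4,26.7,1,0],[0,0,0,34.4,26.7,1,0],[0,0,0,0,0,0,0],[0,0,0,0,0,22,0],[0,0,0,0,0,25,0],[0,0,0,0,0,25,0],[0,0,0,0,0,20,0],[0,0,0,0,0,0,0]]]'

```text
time: 49.25
tcp_pos: [604.7, -15.9, 131.8]
tool_rot: [-1.933, -2.474, 0.004]
force: [-1.2, -0.1, 0.3]
gripper_width: 87.1
```

Request:
play_rows --commands '[[[0,0,0,0,0,0,1],[0,0,0,0,0,0,1],[0,0,0,0,0,0,1],[0,0,0,0,0,0,1],[0,0,0,0,0,0,1],[0,0,0,0,0,0,1],[0,0,0,0,0,0,1],[0,0,0,0,0,0,1],[0,0,0,0,0,0,1],[0,0,0,0,0,0,1],[0,0,0,0,0,0,1],[0,0,0,0,0,0,1]]]'

```text
time: 50.75
tcp_pos: [606.0, -15.4, 133.5]
tool_rot: [-1.933, -2.476, 0.0]
force: [-0.3, -1.0, -0.2]
gripper_width: 19.2
```

Run:
```python
from h import *
s=r.read_state();p=s["tcp_pos"];print(p,s["force"],s["gripper_width"])
check()
rows([[459.5,-301,p[2]+150]],1,45,start=[p[0],p[1],p[2]+150])
for n,(x0,y0,x1,y1) in {"side":(220,230,340,330),"top":(360,190,456,270)}.items():
    cv2.imwrite(f"pics/{n}9.png",cv2.resize(cam(n)[2][y0:y1,x0:x1],(400,333),interpolation=cv2.INTER_CUBIC))
cv2.imwrite("pics/s9.png",np.hstack([cv2.imread("pics/side9.png"),cv2.imread("pics/top9.png")]))
```

```text
[605.96620473 -15.38443192 133.5451604 ] [-0.32989258 -1.04392842 -0.2007743 ] 19.186093695247706
carrier top shift px [ 0.79 -0.98] area 599 755
carrier side shift px [-0.03 -4.17] area 799 1094
tub top shift px [-6.7  -2.94] area 241 151
tub side shift px [0.08 1.25] area 1864 1686
8
[[0,0,0,-30.2,-26.4,0.0,1],[0,0,0,-30.2,-26.4,0.0,1],[0,0,0,-30.2,-26.4,0.0,1],[0,0,0,-30.2,-26.4,0.0,1],[0,0,0,-30.2,-26.4,0.0,1],[0,0,0,-30.2,-26.4,0.0,1],[0,0,0,-30.2,-26.4,0.0,1],[0,0,0,-30.2,-26.4,0.0,1]]
```

View pics/s9.png

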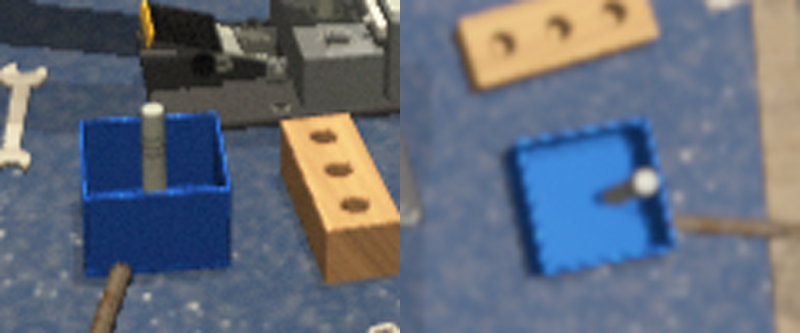

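The first rod stands upright in the tub, with its top at (152,108) in the side view and (645,182) in the top view, and the tub is unmoved. Next is the second rod, to the middle of the tub.

Request:
play_rows --commands '[[[0,0,0,0,0,-10,1],[0,0,0,0,0,-35,1],[0,0,0,0,0,-40,1],[0,0,0,0,0,-40,1],[0,0,0,0,0,-35,1],[0,0,0,-30.2,-26.4,0,1],[0,0,0,-30.2,-26.4,0,1],[0,0,0,-30.2,-26.4,0,1],[0,0,0,-30.2,-26.4,0,1],[0,0,0,-30.2,-26.4,0,1],[0,0,0,-30.2,-26.4,0,1],[0,0,0,-30.2,-26.4,0,1],[0,0,0,-30.2,-26.4,0,1],[0,0,0,0,0,30,1],[0,0,0,0,0,40,1],[0,0,0,0,0,40,1],[0,0,0,0,0,30,1],[0,0,0,0,0,0,1],[0,0,0,0,0,0,1]]]'

```text
time: 53.22
tcp_pos: [460.2, -301.4, 155.0]
tool_rot: [1.933, 2.475, 0.0]
force: [-0.4, -0.2, -3.3]
gripper_width: 19.1
```

Run:
```python
from h import *
s=r.read_state();p=s["tcp_pos"];print(p,s["force"],s["gripper_width"])
check()
```

```text
[ 460.19541454 -301.44419882  155.01962391] [-0.44595554 -0.16581883 -3.34190839] 19.148370610531934
carrier top shift px [ 0.79 -0.98] area 599 755
carrier side shift px [ 0.04 -4.02] area 799 1108
tub top shift px [-11.7    2.38] area 241 335
tub side shift px [0.16 1.77] area 1864 1606
```

Request:
play_rows --commands '[[[0,0,0,0,0,12,1],[0,0,0,0,0,12,1],[0,0,0,0,0,8,1],[0,0,0,0,0,3,1],[0,0,0,0,0,1.5,1],[0,0,0,0,0,1,1],[0,0,0,0,0,0,1]]]'

```text
time: 54.2
tcp_pos: [460.0, -301.7, 117.4]
tool_rot: [1.933, 2.475, 0.001]
force: [-3.6, 1.1, 9.4]
gripper_width: 19.1
```

Request:
play_rows --commands '[[[0,0,0,0,0,0,0],[0,0,0,0,0,0,0],[0,0,0,0,0,0,0],[0,0,0,0,0,0,0],[0,0,0,0,0,0,0],[0,0,0,0,0,0,0],[0,0,0,0,0,-15,0],[0,0,0,0,0,-40,0],[0,0,0,0,0,-40,0],[0,0,0,0,0,-20,0],[0,0,0,0,0,0,0]]]'

```text
time: 55.58
tcp_pos: [460.5, -301.6, 233.3]
tool_rot: [1.931, 2.473, 0.002]
force: [-0.3, -0.4, 0.5]
gripper_width: 86.6
```

Run:
```python
from h import *
s=r.read_state();p=s["tcp_pos"];print(p,s["force"],s["gripper_width"])
check()
rows([[592.4,43.1,225]],0,45)
```

```text
[ 460.47535252 -301.64218891  233.32217666] [-0.30333357 -0.39408037  0.49913982] 86.62613521289826
carrier top shift px [ 0.88 -0.94] area 599 760
carrier side shift px [ 0.   -4.12] area 799 1108
tub top shift px [-10.05   3.75] area 241 435
tub side shift px [0.24 2.06] area 1864 1581
9
[[0,0,0,33.5,23.6,0.7,0],[0,0,0,33.5,23.6,0.7,0],[0,0,0,33.5,23.6,0.7,0],[0,0,0,33.5,23.6,0.7,0],[0,0,0,33.5,23.6,0.7,0],[0,0,0,33.5,23.6,0.7,0],[0,0,0,33.5,23.6,0.7,0],[0,0,0,33.5,23.6,0.7,0],[0,0,0,33.5,23.6,0.7,0]]
```

Request:
play_rows --commands '[[[0,0,0,33.5,23.6,0.5,0],[0,0,0,33.5,23.6,0.5,0],[0,0,0,33.5,23.6,0.5,0],[0,0,0,33.5,23.6,0.5,0],[0,0,0,33.5,23.6,0.5,0],[0,0,0,33.5,23.6,0.5,0],[0,0,0,33.5,23.6,0.5,0],[0,0,0,33.5,23.6,0.5,0],[0,0,0,33.5,23.6,0.5,0],[0,0,0,0,0,0,0],[0,0,0,0,0,22,0],[0,0,0,0,0,25,0],[0,0,0,0,0,25,0],[0,0,0,0,0,21,0],[0,0,0,0,0,0,0]]]'

```text
time: 57.55
tcp_pos: [590.9, 41.9, 131.5]
tool_rot: [-1.933, -2.473, 0.006]
force: [-0.1, -0.0, -0.2]
gripper_width: 87.4
```

Request:
play_rows --commands '[[[0,0,0,0,0,0,1],[0,0,0,0,0,0,1],[0,0,0,0,0,0,1],[0,0,0,0,0,0,1],[0,0,0,0,0,0,1],[0,0,0,0,0,0,1],[0,0,0,0,0,0,1],[0,0,0,0,0,0,1],[0,0,0,0,0,0,1],[0,0,0,0,0,0,1],[0,0,0,0,0,0,1],[0,0,0,0,0,0,1]]]'

```text
time: 59.05
tcp_pos: [592.6, 43.0, 133.5]
tool_rot: [-1.933, -2.476, 0.0]
force: [-1.1, -0.4, 0.5]
gripper_width: 19.1
```

Run:
```python
from h import *
s=r.read_state();p=s["tcp_pos"];print(p,s["force"],s["gripper_width"])
check()
rows([[453.4,-267.5,p[2]+150]],1,45,start=[p[0],p[1],p[2]+150])
for n,(x0,y0,x1,y1) in {"side":(220,230,340,330),"top":(360,190,456,270)}.items():
    cv2.imwrite(f"pics/{n}9.png",cv2.resize(cam(n)[2][y0:y1,x0:x1],(400,333),interpolation=cv2.INTER_CUBIC))
cv2.imwrite("pics/s10.png",np.hstack([cv2.imread("pics/side9.png"),cv2.imread("pics/top9.png")]))
```

```text
[592.5675997   43.03293533 133.51646511] [-1.06069207 -0.36805978  0.50683458] 19.111865449100712
carrier top shift px [ 0.79 -0.98] area 599 755
carrier side shift px [-0.04 -4.24] area 799 1091
tub top shift px [-6.88 -2.83] area 241 157
tub side shift px [0.14 1.47] area 1864 1662
8
[[0,0,0,-33.4,-26.3,0.0,1],[0,0,0,-33.4,-26.3,0.0,1],[0,0,0,-33.4,-26.3,0.0,1],[0,0,0,-33.4,-26.3,0.0,1],[0,0,0,-33.4,-26.3,0.0,1],[0,0,0,-33.4,-26.3,0.0,1],[0,0,0,-33.4,-26.3,0.0,1],[0,0,0,-33.4,-26.3,0.0,1]]
```

View pics/s10.png

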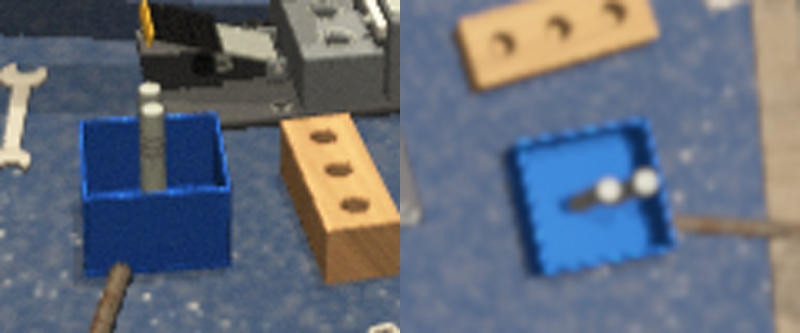

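Both placed rods stand upright in the unmoved tub, with tops at (610,190) and (645,182) in the top view. Now the third rod.

Request:
play_rows --commands '[[[0,0,0,0,0,-10,1],[0,0,0,0,0,-35,1],[0,0,0,0,0,-40,1],[0,0,0,0,0,-40,1],[0,0,0,0,0,-35,1],[0,0,0,-33.4,-26.3,0,1],[0,0,0,-33.4,-26.3,0,1],[0,0,0,-33.4,-26.3,0,1],[0,0,0,-33.4,-26.3,0,1],[0,0,0,-33.4,-26.3,0,1],[0,0,0,-33.4,-26.3,0,1],[0,0,0,-33.4,-26.3,0,1],[0,0,0,-33.4,-26.3,0,1],[0,0,0,0,0,30,1],[0,0,0,0,0,40,1],[0,0,0,0,0,40,1],[0,0,0,0,0,30,1],[0,0,0,0,0,0,1],[0,0,0,0,0,0,1]]]'

```text
time: 61.52
tcp_pos: [453.9, -267.7, 155.0]
tool_rot: [1.933, 2.475, 0.001]
force: [0.4, -0.0, -2.1]
gripper_width: 19.4
```

Run:
```python
from h import *
s=r.read_state();p=s["tcp_pos"];print(p,s["force"],s["gripper_width"])
check()
```

```text
[ 453.93489242 -267.66808219  155.01224077] [ 0.35918208 -0.01444544 -2.12006032] 19.362452815190544
carrier top shift px [ 0.79 -0.96] area 599 755
carrier side shift px [ 0.01 -4.06] area 799 1107
tub top shift px [-16.05   1.38] area 241 81
tub side shift px [0.23 1.74] area 1864 1615
```

Request:
play_rows --commands '[[[0,0,0,0,0,12,1],[0,0,0,0,0,12,1],[0,0,0,0,0,8,1],[0,0,0,0,0,3,1],[0,0,0,0,0,1.5,1],[0,0,0,0,0,0.5,1],[0,0,0,0,0,0,1]]]'

```text
time: 62.5
tcp_pos: [453.5, -267.7, 117.4]
tool_rot: [1.934, 2.475, 0.0]
force: [-2.9, -0.1, 4.9]
gripper_width: 19.1
```

Request:
play_rows --commands '[[[0,0,0,0,0,0,0],[0,0,0,0,0,0,0],[0,0,0,0,0,0,0],[0,0,0,0,0,0,0],[0,0,0,0,0,0,0],[0,0,0,0,0,0,0],[0,0,0,0,0,-15,0],[0,0,0,0,0,-40,0],[0,0,0,0,0,-40,0],[0,0,0,0,0,-40,0],[0,0,0,0,0,-30,0],[0,0,0,0,0,0,0]]]'

```text
time: 64.0
tcp_pos: [454.2, -268.1, 284.6]
tool_rot: [1.931, 2.472, 0.003]
force: [0.3, -0.9, 0.8]
gripper_width: 87.0
```

Run:
```python
from h import *
s=r.read_state();p=s["tcp_pos"];print(p,s["force"],s["gripper_width"])
check()
# return sweep: finger on the other side of the plate at theta=pi
a=arc([np.pi],[42],side=1)[0];print(a)
rows([[*a[:2],280],a],1,45)
rows(arc(np.linspace(np.pi,0,16),[20]*15+[16],side=1),1,45,start=a)
```

```text
[ 454.20857068 -268.08626259  284.6411487 ] [ 0.29108616 -0.87572576  0.75290881] 86.98868193911068
carrier top shift px [ 0.22 -1.3 ] area 599 709
carrier side shift px [ 0.01 -4.08] area 799 1105
tub top shift px [-15.28  -3.91] area 241 94
tub side shift px [0.3  1.93] area 1864 1589
[np.float64(669.6364299852114), np.float64(247.48719978846228), 174]
16
[[0,0,0,34.4,25.7,0.2,1],[0,0,0,34.4,25.7,0.2,1],[0,0,0,34.4,25.7,0.2,1],[0,0,0,34.4,25.7,0.2,1],[0,0,0,34.4,25.7,0.2,1],[0,0,0,34.4,25.7,0.2,1],[0,0,0,34.4,25.7,0.2,1],[0,0,0,34.4,25.7,0.2,1],[0,0,0,34.4,25.7,0.2,1],[0,0,0,34.4,25.7,0.2,1],[0,0,0,34.4,25.7,0.2,1],[0,0,0,34.4,25.7,0.2,1],[0,0,0,34.4,25.7,0.2,1],[0,0,0,-0.1,0.2,35.2,1],[0,0,0,-0.1,0.2,35.2,1],[0,0,0,-0.1,0.2,35.2,1]]
16
[[0,0,0,-0.8,-22.0,0.0,1],[0,0,0,-3.5,-10.3,0.0,1],[0,0,0,-1.2,-10.8,0.0,1],[0,0,0,1.0,-10.8,0.0,1],[0,0,0,3.2,-10.4,0.0,1],[0,0,0,5.4,-9.5,-0.1,1],[0,0,0,7.2,-8.1,0.0,1],[0,0,0,8.7,-6.5,0.0,1],[0,0,0,9.9,-4.5,0.0,1],[0,0,0,10.6,-2.4,0.0,1],[0,0,0,10.8,-0.1,0.0,1],[0,0,0,10.7,2.1,0.0,1],[0,0,0,10.0,4.3,0.0,1],[0,0,0,8.8,6.3,0.0,1],[0,0,0,7.4,8.0,0.0,1],[0,0,0,5.7,13.3,0.1,1]]
```

Request:
play_rows --commands '[[[0,0,0,34.4,25.7,0,1],[0,0,0,34.4,25.7,0,1],[0,0,0,34.4,25.7,0,1],[0,0,0,34.4,25.7,0,1],[0,0,0,34.4,25.7,0,1],[0,0,0,34.4,25.7,0,1],[0,0,0,34.4,25.7,0,1],[0,0,0,34.4,25.7,0,1],[0,0,0,34.4,25.7,0,1],[0,0,0,34.4,25.7,0,1],[0,0,0,34.4,25.7,0,1],[0,0,0,34.4,25.7,0,1],[0,0,0,34.4,25.7,0,1],[0,0,0,0,0,0,1],[0,0,0,0,0,0,1]]]'

```text
time: 65.97
tcp_pos: [668.8, 246.7, 280.3]
tool_rot: [-1.934, -2.475, 0.004]
force: [-0.2, -0.4, 0.7]
gripper_width: 0.2
```

Run:
```python
from h import *
s=r.read_state();p=s["tcp_pos"];print(p,s["force"],s["gripper_width"])
check()
rows([[669.6,247.5,174]],1,40)
for n,(x0,y0,x1,y1) in {"side":(220,170,340,330),"top":(360,190,456,270)}.items():
    cv2.imwrite(f"pics/{n}9.png",cv2.resize(cam(n)[2][y0:y1,x0:x1],(400,333 if n=="top" else 533),interpolation=cv2.INTER_CUBIC))
a=np.zeros((533,800,3),np.uint8);a[:,:400]=cv2.imread("pics/side9.png");a[:333,400:]=cv2.imread("pics/top9.png")
cv2.imwrite("pics/s11.png",a)
```

```text
[668.75357406 246.71862546 280.26416517] [-0.21573245 -0.36258462  0.7087001 ] 0.22650839606679093
carrier top shift px [ 0.79 -0.98] area 599 755
carrier side shift px [-0.05 -4.24] area 799 1088
tub top shift px [-6.95 -3.16] area 241 148
tub side shift px [0.16 1.52] area 1864 1647
3
[[0,0,0,0.5,0.4,35.8,1],[0,0,0,0.5,0.4,35.8,1],[0,0,0,0.5,0.4,35.8,1]]
```

View pics/s11.png

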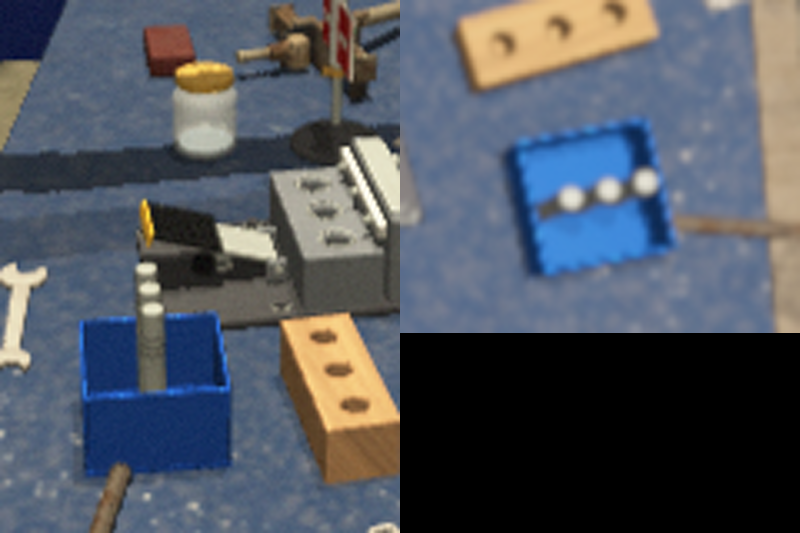

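All three rods stand upright in the tub with the sign still red. I'll turn the sign back.

Request:
play_rows --commands '[[[0,0,0,0.5,0.4,35.8,1],[0,0,0,0.5,0.4,35.8,1],[0,0,0,0.5,0.4,35.8,1],[0,0,0,0,0,0,1],[0,0,0,-0.8,-22,0,1],[0,0,0,-3.5,-10.3,0,1],[0,0,0,-1.2,-10.8,0,1],[0,0,0,1,-10.8,0,1],[0,0,0,3.2,-10.4,0,1],[0,0,0,5.4,-9.5,0,1],[0,0,0,7.2,-8.1,0,1],[0,0,0,8.7,-6.5,0,1],[0,0,0,9.9,-4.5,0,1],[0,0,0,10.6,-2.4,0,1],[0,0,0,10.8,-0.1,0,1],[0,0,0,10.7,2.1,0,1],[0,0,0,10,4.3,0,1],[0,0,0,8.8,6.3,0,1],[0,0,0,7.4,8,0,1],[0,0,0,5.7,13,0,1]]]'

```text
time: 68.58
tcp_pos: [587.5, 326.3, 174.1]
tool_rot: [-1.933, -2.476, 0.0]
force: [-0.3, -0.4, 0.8]
gripper_width: 0.3
```

Request:
play_rows --commands '[[[0,0,0,0,2,0,1],[0,0,0,0,2,0,1],[0,0,0,0,0,0,1]]]'

```text
time: 68.95
tcp_pos: [590.3, 326.6, 173.8]
tool_rot: [-1.932, -2.476, 0.002]
force: [-4.6, 0.6, -1.0]
gripper_width: 0.6
```

Request:
play_rows --commands '[[[0,0,0,0,2,0,1],[0,0,0,0,2,0,1],[0,0,0,0,0,0,1],[0,0,0,0,0,0,1]]]'

```text
time: 69.45
tcp_pos: [590.9, 326.8, 173.7]
tool_rot: [-1.929, -2.473, 0.011]
force: [-21.2, -5.1, 8.6]
gripper_width: 0.2
```

At the stop. I'll back away, lift clear and take a last look.

Request:
play_rows --commands '[[[0,0,0,0,-8,0,1],[0,0,0,0,-12,0,1],[0,0,0,0,-15,0,1],[0,0,0,0,-10,-30,1],[0,0,0,20,-20,-40,1],[0,0,0,40,-20,-40,1],[0,0,0,40,-30,0,1],[0,0,0,40,-30,0,1],[0,0,0,40,-30,0,1],[0,0,0,30,-20,0,1],[0,0,0,0,0,0,1],[0,0,0,0,0,0,1]]]'

```text
time: 70.95
tcp_pos: [355.6, 483.2, 284.4]
tool_rot: [1.934, 2.475, 0.001]
force: [0.3, -0.5, 0.0]
gripper_width: 0.5
```

Run:
```python
from h import *
s=r.read_state();p=s["tcp_pos"];print(p,s["force"],s["time"],abs(s["dq"]).max())
check()
L=cv2.resize(cam("side")[2][150:310,220:400],(450,400),interpolation=cv2.INTER_CUBIC)
R=cv2.resize(cam("top")[2][165:265,220:432][:,:70],(280,400),interpolation=cv2.INTER_CUBIC)
cv2.imwrite("pics/s12.png",np.hstack([L,R]))
```

```text
[355.56692631 483.18306124 284.36472332] [ 0.25499295 -0.51167742  0.04894545] 70.95 0.01730676578221457
carrier top shift px [ 0.78 -0.98] area 599 756
carrier side shift px [-0.1  -4.37] area 799 1079
tub top shift px [-6.62 -3.09] area 241 148
tub side shift px [0.25 1.58] area 1864 1637
```

View pics/s12.png

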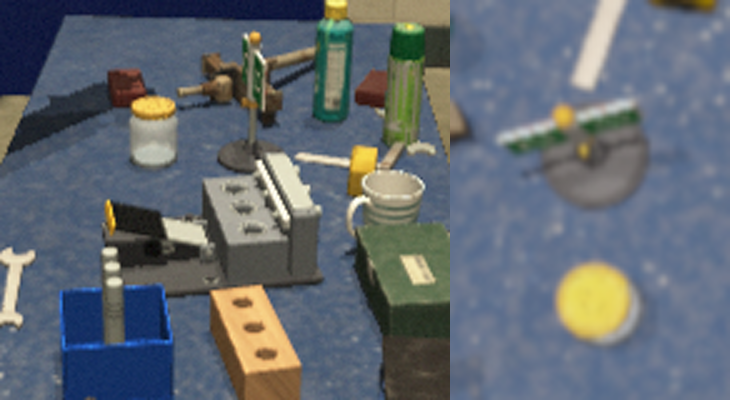

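The sign shows green again at (255,70), aligned as at the start. The rods stand in the tub, the treadle is up, the arm is clear and the bystanders in view are undisturbed, so I'm handing in.

```bash
python3 -c "
from plant import r
print(r.finish_job())"
```

```text
the job is handed in; nothing more can be done
None
```

The job is done and handed in at about 71 s of the 210 s allowed. No verdict was reported.

- **Sign to red:** I turned it until it met its stop (about 25 N), and the images showed red before any rod was moved.
- **Rods into the press:** all three went into the sockets with almost no side force, and the load came off at the expected height of the socket floor.
- **Treadle:** pressed to its stop and held for more than 0.6 s. It peaked at about 70 N on the fingertips, then about 50 N while held. The picture showed the scribers forward against the rods, and afterwards the treadle back up.
- **Rods into the tub:** all three stand upright inside the tub, which showed no sign of having moved.
- **Sign to green:** turned back to its other stop (about 21 N) only after that.

**Last picture:** the sign was green and aligned as at the start, and the treadle was up. The rods were in the tub, the arm was clear, and the things in view looked undisturbed. I did not measure the bystanders' positions.

**Disagreements:**
- The positions I first measured were about 3 mm too far in x, because the two cameras disagreed with the robot's own frame. I corrected this before the first rod went in.
- The automatic check on the carrier and tub gave small shifts once rods had been moved or the arm was in the way. I put these down to the changed scene and saw no movement in the pictures.

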